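Press the push-on axle cap home and take up the wheel's float

ROBOT

A 6-joint arm with a two-finger parallel gripper is mounted at the origin on a cart in front of the work surface, level with it; the furniture and walls round the work are solid. World frame = base frame: x ahead of the robot, y to its left, z up, the work surface at z = 0. Lengths are in m, angles in rad, forces in N, time in s.
With the tool pointing down it reaches from about 0.375 to 0.975 m from the base axis. Payload 3.8 kg.
Tool frame: the origin (TCP) lies on the mounting face of the last link; the fingertips stand 166 mm ahead of it and the grasp point (between the pads) lies 147 mm ahead of it; z points along the fingers, y is the line along which they close (so a half turn about z gives the same grasp; the last joint's range is limited). The gripper opens to 88 mm and grips with 3 to 60 N. Pads are 18 mm wide; open, the fingers measure 123 mm over their backs; the gripper's body (75 mm by 187 mm) begins 45 mm behind the grasp point.
Start: joints at [-1.321, 0.264, 1.604, -0, 1.274, -0.037], TCP at [0.191, -0.647, 0.405] pointing down, gripper open.
Joint ranges: [-2.63, 2.63], [-0.94, 2.18], [0.31, 2.57], [-1.31, 4.45], [0, 2.66], [-2.55, 2.55]. Speed limits (rad/s): [2.57, 2.57, 3.14, 3.14, 3.14, 3.14].

INTERFACE

Orientations are given as a unit quaternion [x, y, z, w].
In Python, from plant import arm gives the robot as it stands. The module is installed in compiled form; this text tells all that it offers.
- The arm moves only by the shell command python3 -m inch 'ROWS' [FORCE]. ROWS is JSON, a list of rows, each an object with "dp": the shift along the world's x, y, z in mm, a list of three; "spin": the turn about the world's z in rad; "hand": the finger opening in mm, from 0 to 88.1. In form: [{"dp": [dx, dy, dz], "spin": spin, "hand": hand}, ...]. A call has 1 to 5 rows; each row is the pose to reach, as a shift and turn from the pose commanded when the call began; what a row does not reach only later rows make up. A row lasts 1/10 s, in which the tool goes at most 50 mm and 8.59 degrees, less where a joint would pass 70% of its speed; a pose out of reach is approached as far as the arm can. A call with a gripper value outside its range is refused whole. The fingers move at their own pace and stop on an object; FORCE is the grip in N (left out, the last holds). Time passes only in rows, so rows that repeat a pose let the fingers close. It gives the time, the measured TCP pose, the force, the opening and the grip force at its end, in the units of the state.
- arm.get_state(): the state, without advancing time (a new reading comes with each control period).
- arm.grab_frame(name): name is "scene" or "top" or "wrist"; returns the picture (480x640x3 uint8, red, green, blue); there is no depth.
- arm.camera_info(name): a dict with "mtx" (3x3 intrinsics, pixels), "origin" and "orientation" of the camera in the world. Camera axes: x right, y up, looking along -z (the intrinsics and any distortion apply to the point x, -y, -z); pixel columns grow to the right and rows downward; lengths in m; the calibration is good to about 2 mm. A picture is of the moment at which its call begins: read the wrist's pose just before it. camera_info takes no time and is no camera call; for the wrist camera it gives the pose at the moment of the call.
- arm.close_job(): hands the job in; it is judged then, once.
The state is a dict: "time": time; "qpos": joint angles; "qvel": joint speeds; "tau": joint torques, N m; "eef_pos": TCP position; "tcp_rot": TCP orientation; "force": force on the tool from outside, world axes, zero at the start; "moment": the same for the moment, N m; "finger_gap": finger opening in m; "gripper_force": force on a finger pad.
Only numpy, scipy, OpenCV 4.12 (cv2) and the standard library are available. Lean on these libraries where they do the work, as an engineer would, in place of code of your own. Each camera call takes 0.05 s, during which the arm holds its last target. There are 200 camera calls.

TASK

The trolley wheel on the bench has lost its axle cap and rides loose on its axle. Take the red cap, set it mouth down over the bare axle end and press it straight down the shaft, pushing the wheel down ahead of it, until the wheel's end float is gone and everything stops dead: go by feel and finish with a firm push of about 12 N on the hub itself, but never load the plastic hub with more than 22 N. Then let go, and leave the other things on the bench where they are.

Things in the scene. Friction and masses are not known exactly. Their poses are not given: they have to be found in the camera images.
- axle_cap: red domed push-on axle cap, 34 mm diameter, 30 mm high, about 45 g, standing mouth down on the bench. Origin: centre of its open lower rim; z up through the dome. The skirt's side is straight from 0 to 24 mm above the rim; grip it there. Inside, 27 mm deep: four sprung steel teeth, 3.5 mm above the rim, leave 10.6 mm for the 12 mm axle, and a steel disc 6 mm above the rim.
- cap_top (a point): centre of the cap's flat top (25 mm across), 30 mm above its rim; may be pushed here. From where the rim is about 6 mm below the axle tip, teeth and disc bite with a steady drag of 7 to 9.5 N all the way (9 to 12 N while the wheel moves ahead of it), and the cap stays where it is left. Only when all is home does the force rise steeply without travel. 1 mm off-centre still goes on.
- wheel: grey plastic trolley wheel, black tyre, 100 mm diameter, flat round the axle. Origin: centre of the hub's flat upper face (44 mm across) on the axle's axis, where the cap's rim must rest; z up. Tyre and rim: 6 mm or more below the face. It slides down the axle by a hidden float of 1 to 9 mm (bearing drag 2 N down, stays put), then stops hard on a spacer with the face 46 to 54 mm above the bench.
- axle_stand: grey steel foot plate 84 x 84 x 8 mm bolted to the bench, with a plain upright steel axle on its centre, 12 mm diameter, under the wheel. Origin: centre of the plate's underside on the bench; the axle's axis is its z axis.
- axle_tip (a point): end of the axle, on its axis, 72 mm above the bench; 9 to 25 mm above the hub face at the start. The last 10 mm taper from 12 mm to 8 mm, with a rounded end.
- brown_bottle: brown tablet bottle with white cap, 51 mm diameter, 110 mm high, standing; origin centre of its underside. Bystander.
- tablet_cutter: green and white tablet splitter, 41 x 94 x 17 mm; origin centre of its underside. Bystander.
- battery: green AA battery lying, 15 x 50 x 15 mm; origin under its centre. Bystander.
- balm_pot: round cream-coloured pot, 90 mm diameter, 32 mm high; origin centre of its underside. Bystander.
Not all that is in view belongs to the job. Of the things like the axle_cap, leave any that is blue, brown or turquoise; of the rest the smaller one is meant.

How it is judged:
By the outcome, as a careful person would: the job done as asked, in the order asked, and still so for the second after the job is handed in, with the robot touching nothing.
It also fails if it takes over 64 s, if anything falls off the work surface, if the arm or the gripper's body presses on something with over 40 N, if the wrist force passes 120 N, or if a joint passes its speed limit or range.

## Working session

There is one attempt and no reset: what is moved stays moved. The work goes in short steps, Python scripts to look and compute and a shell command to move; the robot and the scene stay as the last step left them, time stands still between calls to the robot, and variables do not carry over. Pictures are saved under pics/ and viewed, at most 10 in all, crops included, and the job is handed in when it is done.

```bash
mkdir -p pics
cat > h.py <<'E'
import numpy as np, cv2
from scipy.spatial.transform import Rotation as R
from plant import arm
def ray(info,u,v):
    K=np.array(info["mtx"]); d=np.linalg.inv(K)@[u,v,1.0]
    q=np.array(info["orientation"],float)
    M=R.from_quat(q).as_matrix() if q.size==4 else q.reshape(3,3)
    return np.array(info["origin"]),M@[d[0],-d[1],-d[2]]
def onplane(info,u,v,z):
    o,d=ray(info,u,v); return o+d*(z-o[2])/d[2]
def two(i1,p1,i2,p2):
    o1,d1=ray(i1,*p1);o2,d2=ray(i2,*p2)
    s=np.linalg.lstsq(np.c_[d1,-d2],o2-o1,rcond=None)[0]
    a=o1+s[0]*d1;b=o2+s[1]*d2
    return (a+b)/2,np.linalg.norm(a-b)
def grab(name,fn):
    info=arm.camera_info(name); im=arm.grab_frame(name); cv2.imwrite(fn,im[:,:,::-1]); return info,im
E
python3 - <<'E'
from h import *
for n in("scene","top"):
    i,im=grab(n,f"pics/{n}0.png"); print(n,i)
print(arm.get_state())
E
```

```text
scene {'mtx': array([[487.1449169 ,   0.        , 314.00698703],
       [  0.        , 487.1449169 , 239.36659917],
       [  0.        ,   0.        ,   1.        ]]), 'origin': array([-0.18980428,  0.0125214 ,  0.76306667]), 'orientation': array([ 0.36155368, -0.20133132, -0.46167715,  0.78460107])}
top {'mtx': array([[595.38730056,   0.        , 325.22982084],
       [  0.        , 595.38730056, 233.79332186],
       [  0.        ,   0.        ,   1.        ]]), 'origin': array([0.37375473, 0.40218252, 1.50237651]), 'orientation': array([ 0.04351584, -0.02780684, -0.70404469,  0.70827553])}
{'time': 0.1, 'qpos': array([-1.32084384e+00,  2.64671192e-01,  1.60524831e+00,  1.74464872e-05,
        1.27369657e+00, -3.68965122e-02]), 'qvel': array([-0.00082401, -0.00182109, -0.00376093,  0.00038263,  0.00118415,
        0.00138319]), 'tau': array([ 1.15068701e-04, -5.03618610e+01, -3.58070004e+01,  7.30099878e-02,
        2.32711353e-02, -4.73516889e-05]), 'eef_pos': array([ 0.19090464, -0.64711579,  0.40351076]), 'tcp_rot': array([ 9.89732186e-01,  1.42930673e-01, -9.92804385e-05, -1.00686107e-03]), 'force': array([-0.09200388, -0.62944987,  0.03997584]), 'moment': array([-0.01093963,  0.03109834, -0.0171161 ]), 'gripper_force': 0.0, 'finger_gap': 0.08773271445707873}
```

View pics/scene0.png

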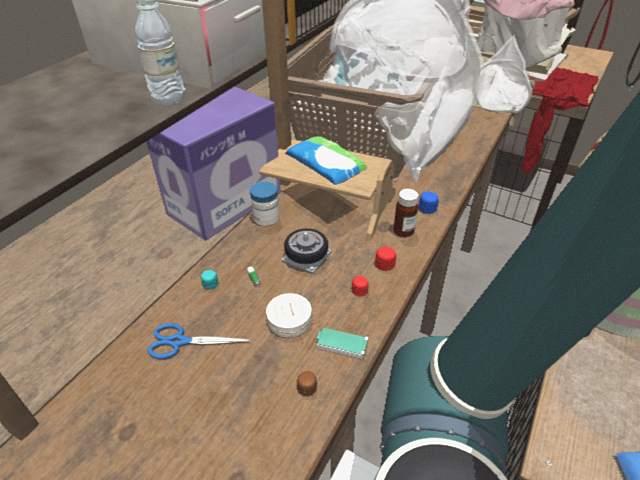

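View pics/top0.png

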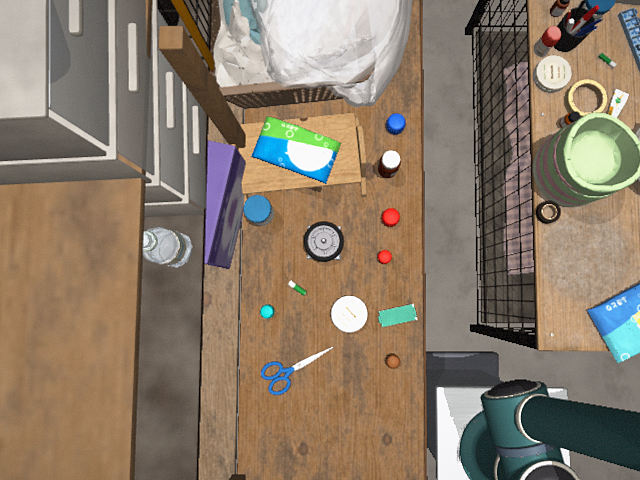

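Candidates, by pixel in scene / top view:
- Small red: (360,286) / (385,257)
- Large red: (386,258) / (391,217)
- Blue: (428,203) / (396,123)
- Brown: (307,383) / (393,361)
- Turquoise: (209,279) / (267,312)

I choose the small red one. The wheel is at (306,245) / (324,241).

```bash
cat >> h.py <<'E'
def blobs(im,kind,amin=40):
    h,s,v=cv2.split(cv2.cvtColor(im,cv2.COLOR_RGB2HSV))
    m=(((h<6)|(h>174))&(s>170)&(v>90)) if kind=="red" else None
    n,l,st,c=cv2.connectedComponentsWithStats(m.astype(np.uint8))
    return [(c[k].round(1),st[k]) for k in range(1,n) if st[k][4]>=amin]
E
python3 - <<'E'
from h import *
I={n:arm.camera_info(n) for n in("scene","top")}
T=cv2.imread("pics/top0.png")[:,:,::-1];S=cv2.imread("pics/scene0.png")[:,:,::-1]
for n,im in(("top",T),("scene",S)):
    for c,s in blobs(im,"red"): print(n,c,s,onplane(I[n],*c,0.02).round(3))
print("two small",two(I["top"],(385,257),I["scene"],(360,286)))
print("wheel",two(I["top"],(324,241),I["scene"],(306,243)))
for nm,p,z in [("wheel",(324,241),.06),("bottle",(390,162),.1),("pot",(349,314),.03),("cutter",(398,315),.01),("battery",(298,288),.01),("box",(222,200),.2)]: print(nm,onplane(I["top"],*p,z).round(3))
for a,b in [((245,192),(268,170)),((361,185),(371,228)),((357,113),(391,160))]: print("shelf",two(I["top"],a,I["scene"],b))
c=lambda im,x,y,r:cv2.resize(im[y-r:y+r,x-r:x+r],(390,390),interpolation=2)
cv2.imwrite("pics/crop1.png",np.hstack([c(S,370,272,40),c(T,388,237,40)])[:,:,::-1])
E
```

```text
top [590.2  12.8] [583   5  16  16  91] [ 1.099 -0.243  0.02 ]
top [549.4  39. ] [542  30  19  16  87] [ 1.029 -0.136  0.02 ]
top [390.3 216.8] [382 208  18  19 261] [0.567 0.273 0.02 ]
top [384.4 256.5] [378 250  14  14 151] [0.468 0.288 0.02 ]
scene [566.4  86.9] [ 533   68   65   42 1409] [1.683 0.061 0.02 ]
scene [541.9 123.2] [532 106  22  39 270] [1.366 0.087 0.02 ]
scene [530.3 146.1] [526 136   9  20  58] [1.206 0.091 0.02 ]
scene [385.3 258. ] [376 247  20  24 388] [0.565 0.274 0.02 ]
scene [359.8 285.6] [352 276  16  20 247] [0.462 0.287 0.02 ]
two small (array([0.46624655, 0.28714135, 0.01516022]), np.float64(0.00219104878824977))
wheel (array([0.50301366, 0.4389489 , 0.04320099]), np.float64(0.0020936279884948145))
wheel [0.502 0.438 0.06 ]
bottle [0.689 0.28  0.1  ]
pot [0.325 0.376 0.03 ]
cutter [0.323 0.254 0.01 ]
battery [0.388 0.503 0.01 ]
box [0.58  0.661 0.2  ]
shelf (array([0.61657215, 0.61855736, 0.11500564]), np.float64(0.013686235762392664))
shelf (array([0.64850073, 0.34622671, 0.01649891]), np.float64(6.389276476543387e-05))
shelf (array([0.8021102 , 0.36368941, 0.11622469]), np.float64(0.008836165022099308))
```

View pics/crop1.png

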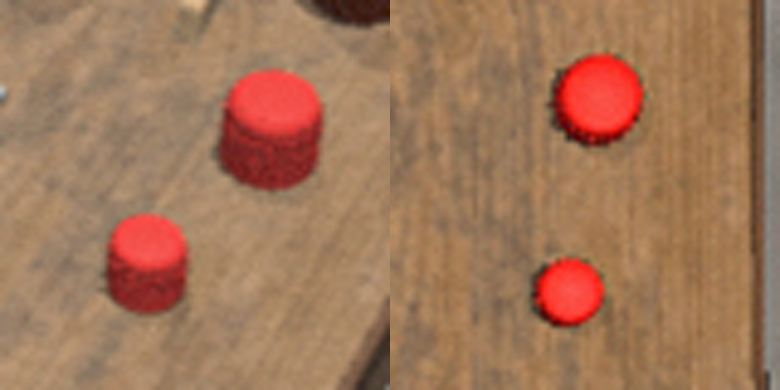

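The crop shows two red caps. The smaller one is at (147,262) in the left half and measures about 34 mm, so it is the chosen cap, at roughly (0.466, 0.287). I'll head there now.

```bash
python3 -m inch '[{"dp":[35,35,0],"spin":0,"hand":60},{"dp":[70,70,0],"spin":0,"hand":60},{"dp":[105,105,0],"spin":0,"hand":60},{"dp":[140,140,0],"spin":0,"hand":60},{"dp":[175,175,0],"spin":0,"hand":60}]'
python3 -m inch '[{"dp":[20,45,-20],"spin":0,"hand":60},{"dp":[40,90,-40],"spin":0,"hand":60},{"dp":[60,135,-60],"spin":0,"hand":60},{"dp":[80,180,-60],"spin":0,"hand":60},{"dp":[100,225,-60],"spin":0,"hand":60}]'
python3 -m inch '[{"dp":[0,50,0],"spin":0,"hand":60},{"dp":[0,100,0],"spin":0,"hand":60},{"dp":[0,150,0],"spin":0,"hand":60},{"dp":[0,200,0],"spin":0,"hand":60},{"dp":[0,250,0],"spin":0,"hand":60}]'
python3 -m inch '[{"dp":[0,50,0],"spin":0,"hand":60},{"dp":[0,100,0],"spin":0,"hand":60},{"dp":[0,150,0],"spin":0,"hand":60},{"dp":[0,200,0],"spin":0,"hand":60},{"dp":[0,240,0],"spin":0,"hand":60}]'
```

```text
time: 0.6
eef_pos: [0.3668, -0.4708, 0.4042]
tcp_rot: [0.99, 0.143, -0.0, -0.0]
force: [0.2, -0.6, 0.7]
finger_gap: 0.0599
gripper_force: 0.0
time: 1.1
eef_pos: [0.4627, -0.252, 0.343]
tcp_rot: [0.99, 0.143, -0.001, -0.001]
force: [0.7, -0.1, 0.3]
finger_gap: 0.0601
gripper_force: 0.0
time: 1.6
eef_pos: [0.4623, -0.0022, 0.3446]
tcp_rot: [0.99, 0.143, -0.0, -0.0]
force: [0.5, -0.1, 0.4]
finger_gap: 0.0601
gripper_force: 0.0
time: 2.1
eef_pos: [0.4622, 0.2384, 0.3446]
tcp_rot: [0.99, 0.144, -0.0, -0.0]
force: [-0.3, -0.7, -0.7]
finger_gap: 0.0597
gripper_force: 0.0
```

```bash
python3 -m inch '[{"dp":[3,47,0],"spin":0,"hand":60},{"dp":[3,47,0],"spin":0,"hand":60},{"dp":[3,47,0],"spin":0,"hand":60}]'
python3 - <<'E'
from h import *
s=arm.get_state(); i,im=grab("wrist","pics/w1.png"); print(s["eef_pos"],i)
for c,st in blobs(im,"red",200): print(c,st,onplane(i,*c,0.025))
E
```

```text
time: 2.4
eef_pos: [0.4655, 0.2836, 0.3441]
tcp_rot: [0.99, 0.144, -0.001, 0.0]
force: [0.8, -0.1, 0.0]
finger_gap: 0.0598
gripper_force: 0.0
[0.46551298 0.28358536 0.34408399] {'mtx': array([[330.41096743,   0.        , 328.94458289],
       [  0.        , 330.41096743, 236.55884223],
       [  0.        ,   0.        ,   1.        ]]), 'origin': array([0.53417723, 0.30494816, 0.32369518]), 'orientation': array([-0.11469599,  0.08477673, -0.59103279,  0.79393827])}
[370.6 112.5] [349  82  53  56 618] [0.56531922 0.27707325 0.025     ]
[325.  212.1] [308 194  37  38 903] [0.4715307  0.28967726 0.025     ]
```

View pics/w1.png

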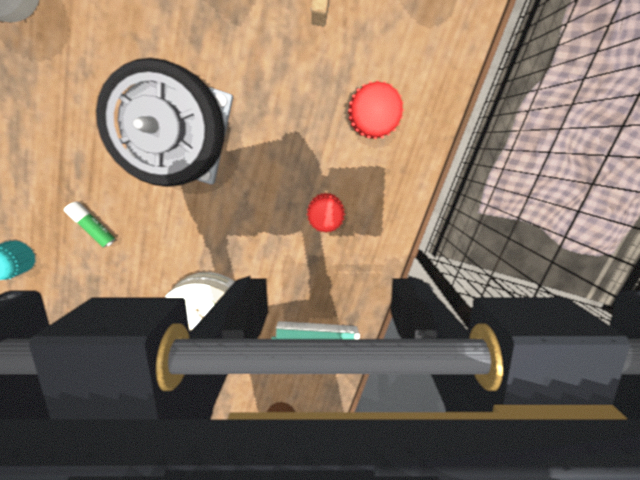

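The wrist view shows the small red cap at (325,212), the large one at (376,109) and the axle tip at about (143,124). I'll put the camera straight over the cap, then over the axle tip 42 mm higher. The viewing geometry is then identical and the calibration error cancels.

```bash
python3 -m inch '[{"dp":[-32,-8,-20],"spin":0,"hand":60},{"dp":[-64,-15,-50],"spin":0,"hand":60},{"dp":[-64,-15,-84],"spin":0,"hand":60},{"dp":[-64,-15,-84],"spin":0,"hand":60},{"dp":[-64,-15,-84],"spin":0,"hand":60}]'
python3 - <<'E'
from h import *
s=arm.get_state(); i,im=grab("wrist","pics/w2.png"); print(s["eef_pos"],i["origin"])
o=np.array(i["origin"]);q=R.from_quat(i["orientation"]);d=q.inv().apply([0,0,-1]);K=i["mtx"]
print("nadir",K[0,2]+K[0,0]*d[0]/-d[2],K[1,2]+K[1,1]*-d[1]/-d[2])
for c,st in blobs(im,"red",200):
    m=st[:2]+(st[2:4]-1)/2; print(c,st,m,onplane(i,*m,0.024),onplane(i,*c,0.024))
E
```

```text
time: 2.95
eef_pos: [0.4022, 0.2667, 0.2609]
tcp_rot: [0.99, 0.142, -0.0, 0.0]
force: [-1.0, -0.9, 0.6]
finger_gap: 0.0601
gripper_force: 0.0
[0.40218658 0.26669915 0.26089533] [0.4709752  0.28776463 0.24052884]
nadir 328.7144610502133 139.4972376247697
[393.7  10.7] [ 361    0   70   28 1325] [395.5  13.5] [0.54784525 0.27072167 0.024     ] [0.54886203 0.2721711  0.024     ]
[320.2 144.8] [299 114  53  55 841] [325. 141.] [0.46944326 0.28975106 0.024     ] [0.46637279 0.29201406 0.024     ]
```

```bash
python3 -m inch '[{"dp":[10,40,15],"spin":0,"hand":60},{"dp":[20,85,30],"spin":0,"hand":60},{"dp":[33,130,42],"spin":0,"hand":60},{"dp":[33,149,42],"spin":0,"hand":60},{"dp":[33,149,42],"spin":0,"hand":60}]'
python3 -m inch '[{"dp":[0,0,0],"spin":0,"hand":60}]' | head -2
python3 - <<'E'
from h import *
s=arm.get_state(); i,im=grab("wrist","pics/w3.png"); print(s["eef_pos"],i["origin"])
a=cv2.imread("pics/w2.png");b=im[:,:,::-1]
cv2.imwrite("pics/c3.png",np.hstack([cv2.resize(a[95:187,280:372],(390,390),interpolation=cv2.INTER_NEAREST),cv2.resize(b[75:205,265:395],(390,390),interpolation=cv2.INTER_NEAREST)]))
E
```

```text
time: 3.5
eef_pos: [0.4363, 0.4196, 0.3054]
tcp_rot: [0.99, 0.144, 0.002, -0.002]
force: [-1.4, 0.1, -1.2]
finger_gap: 0.0598
gripper_force: 0.0
time: 3.6
eef_pos: [0.4351, 0.4165, 0.3032]
[0.43509453 0.41654273 0.30317358] [0.50386457 0.43774963 0.28287934]
```

View pics/c3.png

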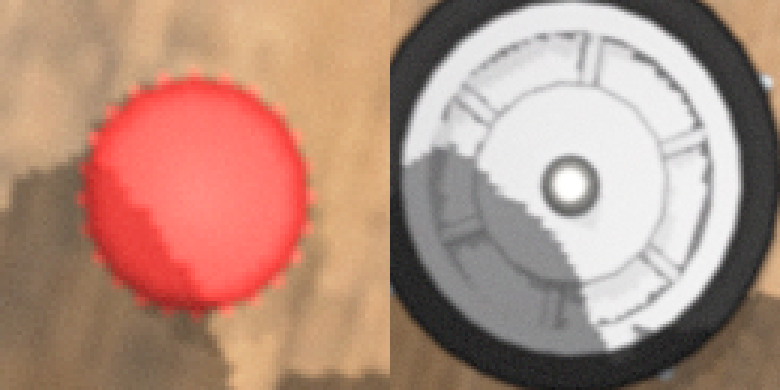

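The left half shows the cap centred at about (325.3,140.6) in the full image. The right half shows the axle tip centred at about (324.2,136.2).

Run:
```python
from h import *
i=arm.camera_info("wrist"); s=arm.get_state()
q=R.from_quat(i["orientation"])
for o,(u,v),z in [([0.4709752,0.28776463,0.24052884],(325.3,140.6),.026),([0.50386457,0.43774963,0.28287934],(324.2,136.2),.072)]:
    j=dict(i,origin=o); print(onplane(j,u,v,z))
print(s["eef_pos"])
```

```text
[0.46976192 0.28951159 0.026     ]
[0.50495736 0.44083663 0.072     ]
[0.43486516 0.41583461 0.30265975]
```

```bash
python3 -m inch '[{"dp":[10,-40,0],"spin":0,"hand":60},{"dp":[22,-80,0],"spin":0,"hand":60},{"dp":[35,-126,0],"spin":0,"hand":60},{"dp":[35,-126,-10],"spin":0,"hand":60},{"dp":[35,-126,-30],"spin":0,"hand":60}]'
python3 -m inch '[{"dp":[0,0,-35],"spin":0,"hand":60},{"dp":[0,0,-55],"spin":0,"hand":60},{"dp":[0,0,-55],"spin":0,"hand":60},{"dp":[0,0,-55],"spin":0,"hand":60},{"dp":[0,0,-55],"spin":0,"hand":60}]'
python3 - <<'E'
from h import *
s=arm.get_state(); i,im=grab("wrist","pics/w4.png"); print(s["eef_pos"])
for c,st in blobs(im,"red",200):
    m=st[:2]+(st[2:4]-1)/2; print(c,st,m,onplane(i,*m,0.026))
E
```

```text
time: 4.15
eef_pos: [0.4707, 0.2887, 0.2739]
tcp_rot: [0.99, 0.141, 0.001, -0.001]
force: [-0.4, 0.4, -0.6]
finger_gap: 0.0598
gripper_force: 0.0
time: 4.65
eef_pos: [0.4704, 0.2911, 0.2191]
tcp_rot: [0.99, 0.143, 0.001, -0.0]
force: [-0.3, 0.5, 0.4]
finger_gap: 0.0601
gripper_force: 0.0
[0.47044532 0.29113049 0.21911977]
[404.3 108.9] [ 371   53   99   99 1932] [420. 102.] [0.56917521 0.27498933 0.026     ]
[333.3 269.3] [ 304  236   60   67 3075] [333.5 269. ] [0.4736255  0.29028129 0.026     ]
```

View pics/w4.png

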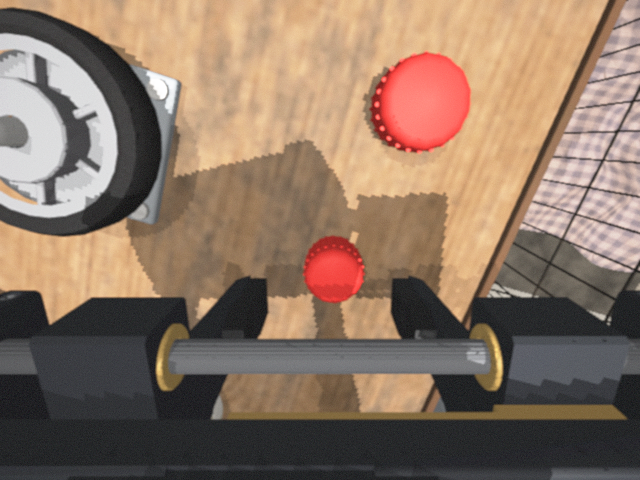

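The wrist view shows the cap at (333,269), centred between the fingertips at about (258,285) and (400,285). I'll go down to grip height.

```bash
python3 -m inch '[{"dp":[-0.5,-1.5,-25],"spin":0,"hand":60},{"dp":[-0.5,-1.5,-47],"spin":0,"hand":60},{"dp":[-0.5,-1.5,-47],"spin":0,"hand":60},{"dp":[-0.5,-1.5,-47],"spin":0,"hand":60},{"dp":[-0.5,-1.5,-47],"spin":0,"hand":60}]'
python3 - <<'E'
from h import *
s=arm.get_state(); i,im=grab("wrist","pics/w5.png"); print(s["eef_pos"],s["force"])
for c,st in blobs(im,"red",200): print(c,st)
E
python3 -m inch '[{"dp":[0,0,0],"spin":0,"hand":25},{"dp":[0,0,0],"spin":0,"hand":25},{"dp":[0,0,0],"spin":0,"hand":25},{"dp":[0,0,0],"spin":0,"hand":25},{"dp":[0,0,0],"spin":0,"hand":25}]' 25
python3 - <<'E'
from h import *
s=arm.get_state(); i,im=grab("wrist","pics/w6.png"); print(s["eef_pos"],s["force"])
for c,st in blobs(im,"red",200): print(c,st)
E
```

```text
time: 5.2
eef_pos: [0.4704, 0.29, 0.1725]
tcp_rot: [0.99, 0.143, 0.001, -0.001]
force: [-0.3, 0.1, 0.1]
finger_gap: 0.0598
gripper_force: 0.0
[0.47035974 0.28995687 0.17250761] [-0.32175265  0.09940941  0.09014359]
[433.3  93.4] [ 380   14  146  142 4706]
[331.9 303.1] [ 293  262   79   77 4961]
time: 5.75
eef_pos: [0.4696, 0.2894, 0.1711]
tcp_rot: [0.99, 0.143, 0.0, -0.0]
force: [-0.7, 0.2, 2.5]
finger_gap: 0.0339
gripper_force: 25.0
[0.46962721 0.28942626 0.17111926] [-0.67652323  0.22199389  2.53915474]
[431.6  90.4] [ 380    8  149  144 4606]
[328.9 302.4] [ 290  260   79   79 5156]
```

The grip is good: gap 33.9 mm, 25 N, and the cap shifted only about 0.5 mm. I'll lift it and carry it over the axle.

```bash
python3 -m inch '[{"dp":[0,0,30],"spin":0,"hand":25},{"dp":[0,0,65],"spin":0,"hand":25},{"dp":[0,0,100],"spin":0,"hand":25},{"dp":[8,35,100],"spin":0,"hand":25},{"dp":[16,70,100],"spin":0,"hand":25}]' 40
python3 -m inch '[{"dp":[9,40,0],"spin":0,"hand":25},{"dp":[19,81,0],"spin":0,"hand":25},{"dp":[19,81,0],"spin":0,"hand":25},{"dp":[19,81,0],"spin":0,"hand":25},{"dp":[19,81,0],"spin":0,"hand":25}]'
python3 - <<'E'
from h import *
import time
s=arm.get_state(); i,im=grab("wrist","pics/w7.png"); print(s["eef_pos"],s["force"],s["moment"])
for c,st in blobs(im,"red",200): print(c,st)
it,t=grab("top","pics/t7.png"); is_,sc=grab("scene","pics/s7.png")
cv2.imwrite("pics/c7.png",np.hstack([cv2.resize(sc[190:300,240:370],(400,338),interpolation=2),cv2.resize(t[185:295,260:390],(400,338),interpolation=2)])[:,:,::-1])
E
```

```text
time: 6.3
eef_pos: [0.4862, 0.3599, 0.2728]
tcp_rot: [0.99, 0.142, 0.002, -0.001]
force: [0.4, -0.5, 0.2]
finger_gap: 0.0337
gripper_force: 40.0
time: 6.8
eef_pos: [0.5039, 0.4394, 0.2699]
tcp_rot: [0.99, 0.143, -0.001, 0.001]
force: [-0.2, 1.0, -0.8]
finger_gap: 0.0337
gripper_force: 40.0
[0.50394294 0.43936912 0.26990272] [-0.24891647  1.01375183 -0.83433518] [-0.02966138  0.03525487  0.01898171]
[562.4 216.6] [ 531  188   92   68 2647]
[328.9 302.7] [ 290  261   79   78 5102]
```

View pics/c7.png

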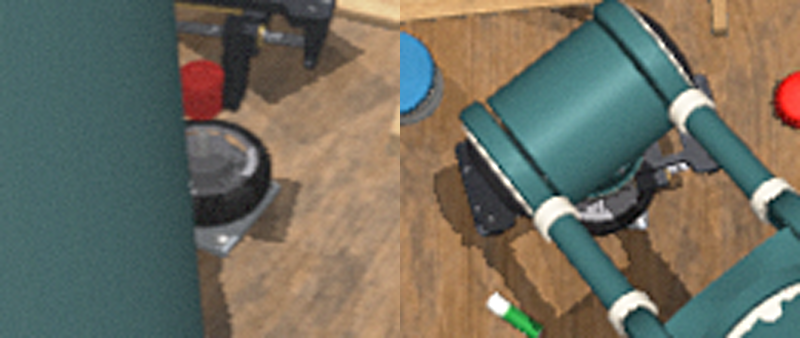

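The scene view shows the cap held upright above the wheel; the arm hides the rest. The hold is unchanged at (329,303). I'll correct by 1 mm and descend.

```bash
python3 -m inch '[{"dp":[1,0.8,-10],"spin":0,"hand":25},{"dp":[1,0.8,-20],"spin":0,"hand":25},{"dp":[1,0.8,-20],"spin":0,"hand":25},{"dp":[1,0.8,-20],"spin":0,"hand":25},{"dp":[1,0.8,-20],"spin":0,"hand":25}]'
python3 -m inch '[{"dp":[0,0,0],"spin":0,"hand":25},{"dp":[0,0,0],"spin":0,"hand":25}]'
```

```text
time: 7.45
eef_pos: [0.5055, 0.4412, 0.2507]
tcp_rot: [0.99, 0.143, -0.0, 0.0]
force: [0.5, -0.2, -0.7]
finger_gap: 0.0335
gripper_force: 40.0
time: 7.65
eef_pos: [0.5056, 0.4413, 0.2512]
tcp_rot: [0.99, 0.143, 0.0, -0.0]
force: [-0.1, 0.1, -0.2]
finger_gap: 0.0342
gripper_force: 40.0
```

```bash
python3 -m inch '[{"dp":[-0.6,-1,-3],"spin":0,"hand":25},{"dp":[-0.6,-1,-7],"spin":0,"hand":25},{"dp":[-0.6,-1,-10],"spin":0,"hand":25},{"dp":[-0.6,-1,-10],"spin":0,"hand":25},{"dp":[-0.6,-1,-10],"spin":0,"hand":25}]'
python3 -m inch '[{"dp":[0,0,-2],"spin":0,"hand":25},{"dp":[0,0,-3],"spin":0,"hand":25},{"dp":[0,0,-3],"spin":0,"hand":25}]'
```

```text
time: 8.15
eef_pos: [0.5048, 0.4401, 0.2404]
tcp_rot: [0.99, 0.143, -0.0, 0.0]
force: [0.1, 0.4, 0.0]
finger_gap: 0.034
gripper_force: 40.0
time: 8.45
eef_pos: [0.5048, 0.4401, 0.2375]
tcp_rot: [0.99, 0.143, -0.0, 0.0]
force: [-0.2, 0.1, -0.6]
finger_gap: 0.0336
gripper_force: 40.0
```

```bash
for k in 1; do python3 -m inch '[{"dp":[0,0,-1],"spin":0,"hand":25},{"dp":[0,0,-1],"spin":0,"hand":25}]' 60; done
python3 -m inch '[{"dp":[0,0,-1],"spin":0,"hand":25},{"dp":[0,0,-1],"spin":0,"hand":25}]'
python3 -m inch '[{"dp":[0,0,-1],"spin":0,"hand":25},{"dp":[0,0,-1],"spin":0,"hand":25}]'
```

```text
time: 8.65
eef_pos: [0.505, 0.4402, 0.2371]
tcp_rot: [0.99, 0.143, 0.0, -0.0]
force: [0.1, -0.8, -0.6]
finger_gap: 0.0334
gripper_force: 60.0
time: 8.85
eef_pos: [0.505, 0.4403, 0.2368]
tcp_rot: [0.99, 0.143, 0.0, -0.0]
force: [-2.2, -1.9, 5.0]
finger_gap: 0.033
gripper_force: 60.0
time: 9.05
eef_pos: [0.505, 0.4403, 0.2362]
tcp_rot: [0.99, 0.143, 0.0, -0.0]
force: [-1.8, -1.6, 6.4]
finger_gap: 0.0336
gripper_force: 60.0
```

```bash
python3 -m inch '[{"dp":[-0.4,-0.4,-1],"spin":0,"hand":25},{"dp":[-0.4,-0.4,-1],"spin":0,"hand":25}]'
python3 -m inch '[{"dp":[-0.3,-0.3,-1],"spin":0,"hand":25},{"dp":[-0.3,-0.3,-1],"spin":0,"hand":25}]'
```

```text
time: 9.25
eef_pos: [0.5049, 0.4402, 0.2356]
tcp_rot: [0.99, 0.143, 0.001, -0.001]
force: [-1.6, -0.7, 7.3]
finger_gap: 0.0328
gripper_force: 60.0
time: 9.45
eef_pos: [0.5048, 0.4401, 0.2348]
tcp_rot: [0.99, 0.143, 0.001, -0.001]
force: [-0.7, -0.9, 7.0]
finger_gap: 0.0334
gripper_force: 60.0
```

```bash
python3 -m inch '[{"dp":[-0.2,-0.2,-1],"spin":0,"hand":25},{"dp":[-0.2,-0.2,-1],"spin":0,"hand":25},{"dp":[-0.2,-0.2,-1],"spin":0,"hand":25}]'
python3 -m inch '[{"dp":[0,0,-1],"spin":0,"hand":25},{"dp":[0,0,-1],"spin":0,"hand":25},{"dp":[0,0,-1],"spin":0,"hand":25}]'
python3 -m inch '[{"dp":[0,0,-1],"spin":0,"hand":25},{"dp":[0,0,-1],"spin":0,"hand":25},{"dp":[0,0,-1],"spin":0,"hand":25}]'
python3 - <<'E'
from h import *
i,im=grab("wrist","pics/w8.png")
for c,st in blobs(im,"red",200): print(c,st)
E
```

```text
time: 9.75
eef_pos: [0.5047, 0.44, 0.234]
tcp_rot: [0.99, 0.143, 0.002, -0.001]
force: [-1.5, 0.1, 6.7]
finger_gap: 0.0333
gripper_force: 60.0
time: 10.05
eef_pos: [0.5048, 0.44, 0.2331]
tcp_rot: [0.99, 0.143, 0.002, -0.001]
force: [-0.3, -0.5, 7.2]
finger_gap: 0.0333
gripper_force: 60.0
time: 10.35
eef_pos: [0.5049, 0.4401, 0.2322]
tcp_rot: [0.99, 0.143, 0.002, -0.001]
force: [-0.6, -1.2, 7.1]
finger_gap: 0.0332
gripper_force: 60.0
[601.6 235.5] [ 565  200   75   82 3862]
[328.9 302.6] [ 290  261   79   78 5062]
```

The drag is steady at about 7.1 N and the cap isn't slipping in the grip. I'll keep pressing with the grip.

```bash
for_=1; python3 -m inch '[{"dp":[0,0,-1],"spin":0,"hand":25},{"dp":[0,0,-2],"spin":0,"hand":25},{"dp":[0,0,-2],"spin":0,"hand":25}]' | sed -n 2p\;4p
python3 -m inch '[{"dp":[0,0,-1],"spin":0,"hand":25},{"dp":[0,0,-2],"spin":0,"hand":25},{"dp":[0,0,-2],"spin":0,"hand":25}]' | sed -n 2p\;4p
python3 -m inch '[{"dp":[0,0,-1],"spin":0,"hand":25},{"dp":[0,0,-1],"spin":0,"hand":25},{"dp":[0,0,-1],"spin":0,"hand":25}]'| sed -n 2p\;4p
```

```text
eef_pos: [0.5051, 0.4401, 0.2305]
force: [0.2, -0.4, 8.5]
eef_pos: [0.5053, 0.4401, 0.2287]
force: [-0.0, -0.7, 9.1]
eef_pos: [0.5053, 0.4401, 0.2276]
force: [0.4, -0.5, 8.6]
```

The force rose by about 2 N to 9 N, so the wheel is now moving ahead of the cap.

```bash
python3 -m inch '[{"dp":[0,0,-1],"spin":0,"hand":25},{"dp":[0,0,-1],"spin":0,"hand":25},{"dp":[0,0,-1],"spin":0,"hand":25}]'| sed -n 2p\;4p
python3 -m inch '[{"dp":[0,0,-1],"spin":0,"hand":25},{"dp":[0,0,-1],"spin":0,"hand":25},{"dp":[0,0,-1],"spin":0,"hand":25}]'| sed -n 2p\;4p
python3 -m inch '[{"dp":[0,0,-1],"spin":0,"hand":25},{"dp":[0,0,-1],"spin":0,"hand":25},{"dp":[0,0,-1],"spin":0,"hand":25}]'| sed -n 2p\;4p
```

```text
eef_pos: [0.5052, 0.4401, 0.2264]
force: [-0.2, 0.2, 7.9]
eef_pos: [0.5053, 0.4401, 0.2253]
force: [0.9, -0.1, 7.4]
eef_pos: [0.5053, 0.4401, 0.2247]
force: [0.8, -1.0, 8.5]
```

Run:
```python
from h import *
i,im=grab("wrist","pics/w9.png")
for c,st in blobs(im,"red",200): print(c,st)
print(arm.get_state()["force"])
```

```text
[608.8 240.8] [ 573  203   67   84 3973]
[328.9 302.6] [ 290  261   78   78 5052]
[-0.13177498 -1.81635753  9.16431994]
```

```bash
python3 -m inch '[{"dp":[0,0,-1],"spin":0,"hand":25},{"dp":[0,0,-1],"spin":0,"hand":25},{"dp":[0,0,-1],"spin":0,"hand":25}]'| sed -n 2p\;4p
python3 -m inch '[{"dp":[0,0,-1],"spin":0,"hand":25},{"dp":[0,0,-1],"spin":0,"hand":25},{"dp":[0,0,-1],"spin":0,"hand":25}]'| sed -n 2p\;4p
```

```text
eef_pos: [0.5053, 0.4401, 0.2239]
force: [-1.1, -0.9, 10.9]
eef_pos: [0.5053, 0.4402, 0.2228]
force: [0.4, -1.6, 9.1]
```

```bash
python3 -m inch '[{"dp":[0,0,-1],"spin":0,"hand":25},{"dp":[0,0,-1],"spin":0,"hand":25},{"dp":[0,0,-1],"spin":0,"hand":25}]'| sed -n 2p\;4p
python3 -m inch '[{"dp":[0,0,-1],"spin":0,"hand":25},{"dp":[0,0,-1],"spin":0,"hand":25},{"dp":[0,0,-1],"spin":0,"hand":25}]'| sed -n 2p\;4p
python3 - <<'E'
from h import *
print(arm.get_state()["force"])
E
```

```text
eef_pos: [0.5053, 0.4401, 0.2219]
force: [-0.9, -1.8, 9.4]
eef_pos: [0.5053, 0.4401, 0.2209]
force: [-0.2, -1.4, 10.2]
[-0.17591558 -1.36384603 10.2107267 ]
```

Wheel moving at about 9.5 N. I'll carry on in 1 mm steps until the travel stops.

```bash
python3 -m inch '[{"dp":[0,0,-1],"spin":0,"hand":25},{"dp":[0,0,-1],"spin":0,"hand":25},{"dp":[0,0,-1],"spin":0,"hand":25}]'| sed -n 2p\;4p
python3 -m inch '[{"dp":[0,0,-1],"spin":0,"hand":25},{"dp":[0,0,-1],"spin":0,"hand":25},{"dp":[0,0,-1],"spin":0,"hand":25}]'| sed -n 2p\;4p
```

```text
eef_pos: [0.5053, 0.4401, 0.2199]
force: [-1.5, -1.1, 10.2]
eef_pos: [0.5053, 0.4402, 0.2189]
force: [-0.2, -1.2, 9.7]
```

```bash
python3 -m inch '[{"dp":[0,0,-1],"spin":0,"hand":25},{"dp":[0,0,-1],"spin":0,"hand":25},{"dp":[0,0,-1],"spin":0,"hand":25}]'| sed -n 2p\;4p
python3 -m inch '[{"dp":[0,0,-1],"spin":0,"hand":25},{"dp":[0,0,-1],"spin":0,"hand":25},{"dp":[0,0,-1],"spin":0,"hand":25}]'| sed -n 2p\;4p
```

```text
eef_pos: [0.5053, 0.4402, 0.2179]
force: [-0.0, -1.3, 10.6]
eef_pos: [0.5054, 0.4402, 0.2179]
force: [-2.4, -2.4, 13.9]
```

Travel has stopped and the force is climbing. The target reading is drag of about 7.6 N plus 12 N on the hub, so about 19.6 N in total.

```bash
python3 -m inch '[{"dp":[0,0,-1],"spin":0,"hand":25},{"dp":[0,0,-1],"spin":0,"hand":25},{"dp":[0,0,-1],"spin":0,"hand":25}]'| sed -n 2p\;4p
python3 - <<'E'
from h import *
i,im=grab("wrist","pics/w10.png")
for c,st in blobs(im,"red",200): print(c,st)
s=arm.get_state();print(s["force"],s["eef_pos"])
E
```

```text
eef_pos: [0.5054, 0.4403, 0.2178]
force: [-4.1, -4.0, 19.0]
[614.7 244.9] [ 581  205   59   86 3763]
[328.9 302.7] [ 290  261   78   78 5041]
[-3.55814998 -4.64814497 19.1859137 ] [0.50536433 0.4402449  0.2178411 ]
```

```bash
python3 -m inch '[{"dp":[0,0,-0.2],"spin":0,"hand":25},{"dp":[0,0,-0.2],"spin":0,"hand":25},{"dp":[0,0,-0.2],"spin":0,"hand":25},{"dp":[0,0,-0.2],"spin":0,"hand":25}]'| sed -n 2p\;4p
```

```text
eef_pos: [0.5054, 0.4402, 0.2178]
force: [-4.1, -4.1, 20.0]
```

20 N with no travel: that is about 12 N on the hub. I'll unload before opening.

```bash
python3 -m inch '[{"dp":[0.4,0.4,1],"spin":0,"hand":25},{"dp":[0.4,0.4,2],"spin":0,"hand":25},{"dp":[0.4,0.4,2],"spin":0,"hand":25}]'| sed -n 2p\;4p
python3 -m inch '[{"dp":[0,0,1],"spin":0,"hand":25},{"dp":[0,0,1],"spin":0,"hand":25},{"dp":[0,0,1],"spin":0,"hand":25}]'| sed -n 2p\;4p
```

```text
eef_pos: [0.5055, 0.4403, 0.2179]
force: [-2.9, -1.1, 12.5]
eef_pos: [0.5054, 0.4403, 0.218]
force: [-0.6, -1.2, 8.1]
```

```bash
python3 -m inch '[{"dp":[0,0,1],"spin":0,"hand":25},{"dp":[0,0,1.5],"spin":0,"hand":25},{"dp":[0,0,1.5],"spin":0,"hand":25}]'| sed -n 2p\;4p
python3 -m inch '[{"dp":[0,0,0],"spin":0,"hand":60},{"dp":[0,0,0],"spin":0,"hand":60},{"dp":[0,0,0],"spin":0,"hand":60},{"dp":[0,0,0],"spin":0,"hand":60},{"dp":[0,0,0],"spin":0,"hand":60}]'
```

```text
eef_pos: [0.5053, 0.4402, 0.2181]
force: [4.0, 1.5, 4.0]
time: 16.8
eef_pos: [0.504, 0.4394, 0.2164]
tcp_rot: [0.99, 0.143, -0.001, 0.0]
force: [0.3, -0.5, 0.9]
finger_gap: 0.0601
gripper_force: 0.0
```

```bash
python3 -m inch '[{"dp":[0,0,20],"spin":0,"hand":60},{"dp":[0,0,50],"spin":0,"hand":60},{"dp":[0,0,90],"spin":0,"hand":60},{"dp":[0,0,130],"spin":0,"hand":60},{"dp":[0,0,130],"spin":0,"hand":60}]'
python3 -m inch '[{"dp":[-20,-40,0],"spin":0,"hand":60},{"dp":[-40,-85,0],"spin":0,"hand":60},{"dp":[-40,-130,0],"spin":0,"hand":60},{"dp":[-40,-180,0],"spin":0,"hand":60},{"dp":[-40,-230,0],"spin":0,"hand":60}]' | sed -n 2p
python3 - <<'E'
from h import *
it,t=grab("top","pics/t9.png"); i,sc=grab("scene","pics/s9.png")
cv2.imwrite("pics/c9.png",np.hstack([cv2.resize(sc[195:285,255:365],(400,327),interpolation=2),cv2.resize(t[196:286,269:379],(400,327),interpolation=2)])[:,:,::-1])
E
```

```text
time: 17.3
eef_pos: [0.5061, 0.4412, 0.355]
tcp_rot: [0.99, 0.143, 0.005, -0.003]
force: [0.4, 0.5, 0.2]
finger_gap: 0.0597
gripper_force: 0.0
eef_pos: [0.4634, 0.208, 0.3462]
```

View pics/c9.png

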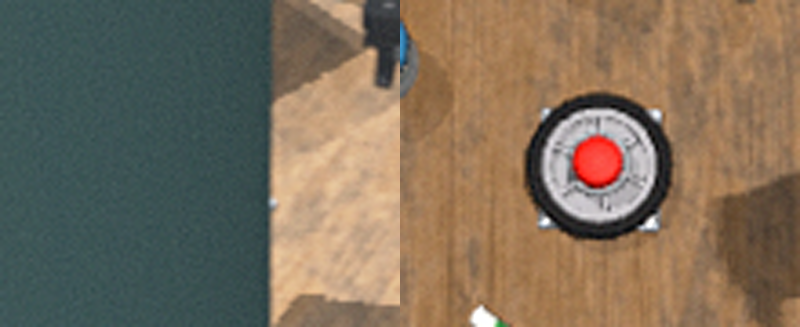

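The top view shows the red cap at (598,162) in the crop, seated at the centre of the wheel. The gripper is clear and nothing else was touched.

```bash
python3 -m inch '[{"dp":[0,0,0],"spin":0,"hand":60},{"dp":[0,0,0],"spin":0,"hand":60}]' | head -1; python3 -c "
from plant import arm
print(arm.close_job())"
```

```text
time: 18.1
the job is handed in; nothing more can be done
None
```

I pressed the small red cap onto the axle until the wheel stopped dead, finished with about 12 N on the hub (20 N at the wrist less about 8 N of drag), released it, and handed the job in at 18 s with nothing else knowingly touched; the result of the judging was not shown.

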